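Tape off a filter shelf: hook, draw back to the stop, lock

TASK

Measure the clear depth of the white shelf panel on the bench: hook the end of the tape measure over the panel's outer lip, and draw the case back across the panel, square to the lip and against the tape's spring, until its back gently meets the upright steel back stop. There press the case straight down so that its lock foot goes fully in, and leave the tape measure standing locked on the panel, hook snug on the lip and back against the stop, without disturbing the filters and carton around.

Things in the scene. Friction and masses are not known exactly. Their poses are not given: they have to be found in the camera images.
- tape_grip (a point): Tape measure: black case, steel disc on each flat side, 80 mm long (x), 40 wide (y), 70 tall, 0.4 kg, standing at the start on a fixed carton 60 mm high. Point: mid-width, 40 mm above the case's underside, 3 mm behind mid-length. x points out of the nose along the blade, z up. Pinch the flat sides from above (fingers close along y). Unlocked, it stands 5 mm high on its lock foot.
- tape_hook (a point): Inner face (that bears on the edge) of the steel hook at the blade's end, 6 mm below the level of the case's underside; axes as the tape. The hook: 24 mm wide, 3 mm thick, reaches 14 mm below the underside's level; the blade runs 6 mm above that level. Blade fully in, the inner face is 12 mm ahead of the nose. Over 20 N on the hook is too much.
- tape_back (a point): Middle of the case's flat back face, 40 mm behind mid-length and 15 mm above the underside; axes as the tape.
- shelf_edge (a point): Middle of the upper outer edge of the lip of the shelf panel, a fixed white steel panel 30 mm thick, 320 mm deep, 180 mm wide, lying flat on the bench; its lip is the red strip at its end. x points outwards, square to the lip, y along the lip, z up; the panel's top is at this height (30 mm above the bench).
- stop_face (a point): Face of the back stop that looks to the lip: a thin steel upright 120 mm wide across the panel, its top 34 mm above the panel; the point is at its middle, 15 mm above the panel's top, and it moves with the stop; axes as the shelf edge. The stop is 150 to 185 mm from the lip.
- tape_blade (a joint): How far the blade is drawn out, m: 0 fully in, at most 0.112. Its spring pulls it in with about 3.2 to 3.6 N.
- tape_lock (a joint): How far the grey lock foot under the case is pushed in, m: 0 unlocked (sticks out 5 mm), 0.005 locked, underside down on the surface. It gives at about 14 N, goes fully in at about 25 N, and cannot come out again. Only locked does the blade stay out when the case is let go. A red block rises from the case's top as it goes in. Over 60 N on the panel is too hard.
- stop (a joint): How far the slightly springy back stop is pushed back, m: 0 at rest; about 4 N per mm. More than 0.003 (12 N) would bend it.
- oil_filter: Bystander: white spin-on filter canister, 72 mm across, 95 mm tall, origin under its centre.
- small_carton: Bystander: yellow and green carton, 70 x 70 x 110 mm, origin under its centre.
- element: Bystander: copper-coloured cartridge element, 70 mm across, 90 mm tall, origin under its centre.
There are look-alikes about, which are no part of the job. Of the things that look like the part that bears tape_grip, the smaller one is meant.

How it is judged:
By the outcome, as a careful person would: the job done as asked, in the order asked, and still so for the second after the job is handed in, with the robot touching nothing.
It also fails if it takes over 51 s, if anything falls off the work surface, if the arm or the gripper's body presses on something with over 40 N, if the wrist force passes 120 N, or if a joint passes its speed limit or range.

ROBOT

A 7-joint arm with a two-finger parallel gripper is mounted at the origin on the work surface. World frame = base frame: x ahead of the robot, y to its left, z up, the work surface at z = 0. Lengths are in m, angles in rad, forces in N, time in s.
With the tool pointing down it reaches from about 0.35 to 0.9 m from the base axis. Payload 8.1 kg.
Tool frame: the origin (TCP) lies at the centre of the arm's flange, where the gripper is bolted on; the fingertips stand 178 mm ahead of it and the grasp point (between the pads) lies 159 mm ahead of it; x points along the fingers, z is the direction in which the jaws open and shut, and the axes are right-handed (so a half turn about x gives the same grasp; the last joint's range is limited). The gripper opens to 92 mm and grips with 3 to 60 N. Pads are 19 mm wide; open, the fingers measure 130 mm over their backs; the gripper's body (75 mm by 190 mm) begins 47 mm behind the grasp point.
Start: joints at [1.155, 0.434, 0.025, 1.573, -0.012, 1.134, -0.075], TCP at [0.192, -0.595, 0.405] pointing down, gripper open.
Joint ranges: [-2.62, 2.62], [-0.44, 2.09], [-1.27, 1.32], [0.08, 2.57], [-1.32, 4.46], [0.12, 2], [-2.74, 2.74]. Speed limits (rad/s): [2.22, 2.22, 3.01, 3.01, 3.14, 3.14, 3.14].

INTERFACE

Orientations are given as a rotation vector (axis times angle).
In Python, from cell import arm, get_image, search_frame, pinpoint gives the robot as it stands.
- The arm moves only by the tool arm_command, never from a script. Its argument "motion" is a list of rows, each a list of 7 numbers: the finger opening in mm, from 0 to 91.8, then the shift along the tool's x, y, z in mm, then the turn, a rotation vector about the tool's x, y, z in degrees. In form: [[fingers, x, y, z, ax, ay, az], ...]. A call has 1 to 5 rows; each row shifts and turns the commanded pose from where the row before left it, along the tool's axes as they then stand; what a row does not reach is not made up. A row lasts 1/8 s, in which the tool goes at most 62.5 mm and 10.7 degrees, less where a joint would pass 70% of its speed; a pose out of reach is approached as far as the arm can. A call with a gripper value outside its range is refused whole. The fingers move at their own pace and stop on an object; "newtons" is the grip in N (left out, the last holds). Time passes only in rows, so rows that do not move let the fingers close. It gives the time, the measured TCP pose, the force and the opening at its end, in the units of the state.
- arm.observe(): the state, without advancing time (a new reading comes with each control period).
- get_image(name): name is "side" or "top"; returns a dict with "frame" (420x560x3 uint8, red, green, blue), "range_z" (420x560 float32, m along the optical axis (not along the pixel's ray), 0 where there is no reading), "K" (3x3 intrinsics, pixels), "origin" and "rotation" of the camera in the world. Camera axes: x right, y down, z forward; pixel columns grow to the right and rows downward; lengths in m; the calibration is good to about 2 mm. A picture is of the moment at which its call begins.
- arm.sign_off(): hands the job in, once; it reports no verdict.
Trained networks look in the newest picture that a camera, given by its name, has taken for a name from the list of things; names that differ only in an ending like _2 or _b are one class to them, and where a whole thing is asked for, a point or a joint stands for the part that bears it (a point fixed in the world has none). Each returns a list of dicts, best first, with "p" (0 to 1); they miss things now and then, are a little off and sometimes report something else, mostly with a low value. They report only what shows in the picture. A call takes as long as a camera call. They do not tell look-alikes from the thing itself.
- search_frame(camera, target): "point" ([x, y, z] in m, in world coordinates, good to about 4 mm: the middle of the surface that is visible of it).
- pinpoint(camera, target): "point" ([x, y, z] in m, in world coordinates, good to about 4 mm: a listed point, or the origin of a listed thing).
The state is a dict: "clock": time; "joints": joint angles; "dq": joint speeds; "joint_efforts": joint torques, N m; "position": TCP position; "ee_rot": TCP orientation; "force": force on the tool from outside, world axes, zero at the start; "ft_torque": the same for the moment, N m; "width": opening from 0.0 (shut) to 1.0 (fully open).
Only numpy, scipy, OpenCV 4.12 (cv2) and the standard library are available. Lean on these libraries where they do the work, as an engineer would, in place of code of your own. Each camera call takes 0.05 s, during which the arm holds its last target. There are 200 camera calls.

## Working session

There is one attempt and no reset: what is moved stays moved. The work goes in short steps, Python scripts to look and compute and a tool call to move; the robot and the scene stay as the last step left them, time stands still between calls to the robot, and variables do not carry over. Pictures are saved under pics/ and viewed, about 8 in all and at most 12, crops included, and the job is handed in when it is done.

Besides the shell and the picture viewer there is one more tool, called after "Call:" as name(argument=value, ...), one argument or row to a line, values as JSON. arm_command: Moves the arm, as the interface text tells. Its arguments: {"type":"object","properties":{"motion":{"type":"array"},"newtons":{"type":"number"}},"required":["motion"]}

```bash
mkdir -p pics; ls
cat > h.py <<'E'
from cell import arm,get_image,search_frame,pinpoint
import numpy as np,cv2
def snap(n,f):
    d=get_image(n); cv2.imwrite('pics/'+f,d['frame'][:,:,::-1]); return d
def cloud(d):
    z=d['range_z']; v,u=np.indices(z.shape); K=np.array(d['K'])
    c=np.stack([(u-K[0,2])/K[0,0]*z,(v-K[1,2])/K[1,1]*z,z],-1)
    return c@np.array(d['rotation']).T+np.array(d['origin'])
def px(d,p):
    c=np.array(d['rotation']).T@(np.array(p)-d['origin']); q=np.array(d['K'])@c; return (q[:2]/q[2]).round()
E
python3 - <<'E'
from h import *
print(arm.observe())
for n in('side','top'):
    d=snap(n,n+'0.png'); np.savez('/tmp/'+n+'0.npz',**d); print(n,d['origin'],d['K'][0,0])
    for t in ['tape_grip','tape_hook','tape_back','shelf_edge','stop_face','oil_filter','small_carton','element']:
        for r in pinpoint(n,t)[:3]: print(t,np.round(r['point'],3),round(r['p'],2),px(d,r['point']))
E
```

```text
pics
{'clock': 0.0, 'joints': array([ 1.15541449,  0.43522261,  0.02496361,  1.57411621, -0.01162718,
        1.13401175, -0.07512786]), 'dq': array([-1.55266925e-03,  1.91634375e-05,  4.71523480e-04, -1.96438454e-04,
        4.91686589e-04,  2.40443343e-03, -1.05473536e-03]), 'joint_efforts': array([-9.14501379e-04, -6.67841077e+01,  9.84886475e-01, -3.14459431e+01,
       -6.04979158e-02,  4.26847301e-02,  1.38578043e-04]), 'position': array([ 0.19221964, -0.59445167,  0.40393748]), 'ee_rot': array([ 0.97674832,  1.34245686, -0.97533598]), 'force': array([ 0.36532274,  0.07008344, -0.21294948]), 'ft_torque': array([-0.02512296, -0.00050598, -0.01852131]), 'width': 0.9988158375254489}
side [-0.07979327  0.80642222  0.94086597] 512.5419492689493Traceback (most recent call last):
  File "<stdin>", line 6, in <module>
  File "h.py", line 10, in px
    c=np.array(d['rotation']).T@(np.array(p)-d['origin']); q=np.array(d['K'])@c; return (q[:2]/q[2]).round()
                                                             ~~~~~~~~~~~~~~~~^~
ValueError: matmul: Input operand 1 does not have enough dimensions (has 0, gufunc core with signature (n?,k),(k,m?)->(n?,m?) requires 1)
```

```bash
cat > h.py <<'E'
from cell import arm,get_image,search_frame,pinpoint
import numpy as np,cv2
from scipy.spatial.transform import Rotation as Ro
def snap(n,f):
    d=get_image(n); cv2.imwrite('pics/'+f,d['frame'][:,:,::-1]); d['rotation']=Ro.from_rotvec(d['rotation']).as_matrix(); return d
def cloud(d):
    z=d['range_z']; v,u=np.indices(z.shape); K=np.array(d['K'])
    c=np.stack([(u-K[0,2])/K[0,0]*z,(v-K[1,2])/K[1,1]*z,z],-1)
    return c@d['rotation'].T+d['origin']
def px(d,p):
    c=d['rotation'].T@(np.array(p)-d['origin']); q=d['K']@c; return (q[:2]/q[2]).round()
E
python3 - <<'E'
from h import *
print(Ro.from_rotvec(arm.observe()['ee_rot']).as_matrix().round(3))
for n in('side','top'):
    d=snap(n,n+'0.png'); np.savez('/tmp/'+n+'0.npz',**d); print(n,d['origin'],d['K'][0,0])
    for t in ['tape_grip','tape_hook','tape_back','shelf_edge','stop_face','oil_filter','small_carton','element']:
        for r in pinpoint(n,t)[:3]: print(t,np.round(r['point'],3),round(r['p'],2),px(d,r['point']))
a=[cv2.imread('pics/%s0.png'%n) for n in('side','top')]
E
```

```text
[[-0.001  0.952  0.308]
 [ 0.001  0.308 -0.952]
 [-1.    -0.    -0.001]]
side [-0.07979327  0.80642222  0.94086597] 512.5419492689493
tape_grip [0.477 0.292 0.105] 0.81 [208. 285.]
tape_grip [0.3   0.31  0.029] 0.73 [268. 354.]
tape_grip [ 0.666  0.362 -0.005] 0.64 [133. 296.]
tape_hook [0.331 0.219 0.03 ] 0.56 [282. 319.]
tape_hook [0.474 0.344 0.057] 0.54 [194. 315.]
tape_back [0.478 0.249 0.075] 0.89 [222. 282.]
tape_back [0.242 0.307 0.026] 0.78 [291. 369.]
shelf_edge [0.519 0.074 0.031] 0.88 [257. 246.]
stop_face [ 0.583 -0.09   0.048] 0.86 [276. 200.]
oil_filter [ 0.778  0.036 -0.003] 0.75 [195. 209.]
small_carton [ 0.666  0.365 -0.003] 0.91 [132. 297.]
element [ 0.467 -0.408  0.001] 0.94 [367. 176.]
element [0.476 0.342 0.057] 0.53 [194. 314.]
top [0.35260979 0.00527713 1.16874841] 467.15765620529515
tape_grip [0.475 0.285 0.107] 0.88 [137. 222.]
tape_hook [0.332 0.224 0.024] 0.45 [167. 287.]
tape_hook [0.477 0.342 0.06 ] 0.44 [118. 223.]
tape_back [0.478 0.249 0.08 ] 0.79 [156. 223.]
shelf_edge [0.52  0.07  0.031] 0.76 [235. 211.]
stop_face [ 0.581 -0.089  0.041] 0.46 [300. 188.]
oil_filter [ 0.781  0.039 -0.   ] 0.82 [251. 114.]
small_carton [ 0.666  0.363 -0.001] 0.89 [123. 153.]
small_carton [0.48  0.254 0.079] 0.66 [154. 222.]
element [ 0.471 -0.41  -0.002] 0.74 [424. 238.]
```

View pics/side0.png

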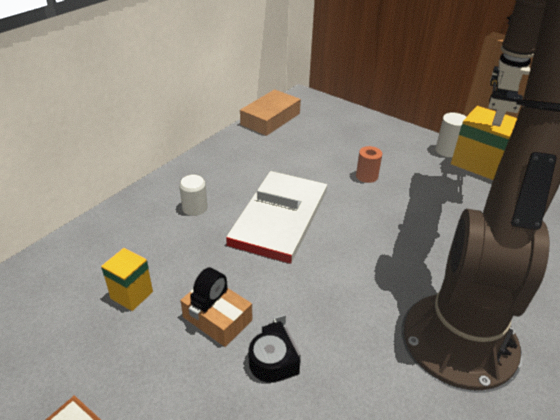

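View pics/top0.png

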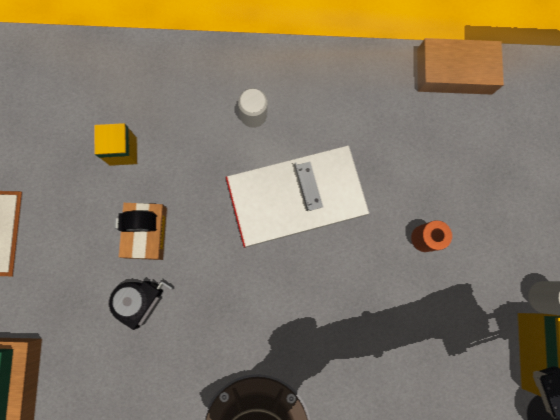

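Run:
```python
from h import *
for n in('top','side'):
    d=dict(np.load('/tmp/%s0.npz'%n)); P=cloud(d); f=d['frame'].astype(int); r,g,b=f[...,0],f[...,1],f[...,2]
    X,Y,Z=P[...,0],P[...,1],P[...,2]
    print(n,'bench z',np.median(Z[(abs(X-.45)<.03)&(abs(Y+.2)<.05)]))
    m=(abs(X-.55)<.25)&(Y>-.35)&(Y<.13)&(Z>.02)&(Z<.036)&(d['range_z']>0)&~((X>.74)&(Y>-.02))
    p=P[m]; print('panel n',len(p),'z',np.median(p[:,2]))
    q=p[:,:2].astype(np.float32)*1000; rc=cv2.minAreaRect(q); print('panel rect',rc, cv2.boxPoints(rc).round(1).tolist())
    m=(r>110)&(g<60)&(b<60)&(X>.35)&(X<.7)&(Y>-.05)&(Y<.15); p=P[m]
    c=p.mean(0); u,s,v=np.linalg.svd(p[:,:2]-c[:2]); print('red',len(p),c.round(4),v[0],np.percentile(p[:,2],[5,50,95]), 'normal ext',np.percentile((p[:,:2]-c[:2])@v[1],[1,99]))
    m=(Z>.05)&(Z<.08)&(abs(X-.58)<.09)&(abs(Y+.09)<.09); p=P[m]; 
    c=p.mean(0); u,s,v=np.linalg.svd(p[:,:2]-c[:2]); print('stop',len(p),c.round(4),v[0],p[:,2].max(),np.percentile((p[:,:2]-c[:2])@v[1],[1,99]),cv2.minAreaRect(p[:,:2].astype(np.float32)*1000))
    m=(Z>.085)&(abs(X-.477)<.08)&(abs(Y-.29)<.1); p=P[m]; print('case',len(p),p.min(0),p.max(0),cv2.minAreaRect(p[:,:2].astype(np.float32)*1000))
    m=(Z>.055)&(Z<.085)&(Y>.32)&(Y<.37)&(abs(X-.477)<.06); print('front z.055-.085 y>.32',P[m][:,:].min(0) if m.any() else 0,P[m].max(0) if m.any() else 0)
a=cv2.imread('pics/top0.png')[180:320,90:190]; b=cv2.imread('pics/side0.png')[250:400,170:310]
cv2.imwrite('pics/c0.png',np.hstack([cv2.resize(a,(400,560)),cv2.resize(b,(400,560*1))[:,:400]]))
```

```text
top bench z 0.00017639993796114695
panel n 8918 z 0.030240092333756574
panel rect ((566.3602905273438, -81.2596435546875), (181.0523223876953, 320.6065979003906), 16.69901466369629) [[433.6000061035156, 46.29999923706055], [525.7000122070312, -260.79998779296875], [699.0999755859375, -208.8000030517578], [607.0, 98.30000305175781]]
red 58 [0.52   0.0706 0.0301] [-0.95756767 -0.28820851] [0.02671385 0.03021778 0.03329935] normal ext [-0.00095231  0.00096581]
stop 114 [ 0.5828 -0.0907  0.0603] [-0.95809893 -0.2864375 ] 0.06906753288084899 [-0.00270972  0.01173586] ((584.6607666015625, -94.84400939941406), (120.01317596435547, 14.923186302185059), 16.94464874267578)
case 701 [0.45756063 0.25141308 0.08545941] [0.50126744 0.33226541 0.13921095] ((478.8499755859375, 291.88165283203125), (40.92803955078125, 79.92977905273438), 3.5522265434265137)
front z.055-.085 y>.32 [0.41701614 0.32008611 0.05595889] [0.5269968  0.34778326 0.0806302 ]
side bench z 0.00048067927463069093
panel n 4708 z 0.030529642295887116
panel rect ((563.4835205078125, -80.12692260742188), (182.68882751464844, 327.75616455078125), 17.001371383666992) [[428.20001220703125, 49.900001525878906], [524.0, -263.6000061035156], [698.7999877929688, -210.10000610351562], [602.9000244140625, 103.30000305175781]]
red 48 [0.5185 0.0725 0.0297] [-0.95914689 -0.28290855] [0.02606835 0.02971622 0.0333192 ] normal ext [-0.00347685  0.00465843]
stop 198 [ 0.5783 -0.0892  0.0584] [-0.95684187 -0.29060907] 0.06748574956937481 [-0.00444798  0.00508467] ((579.7603759765625, -88.44512939453125), (117.66277313232422, 10.186382293701172), 16.24247169494629)
case 938 [0.45234781 0.25337898 0.08507334] [0.49910997 0.33914769 0.13948152] ((475.9202880859375, 296.8690490722656), (43.47004699707031, 85.05010986328125), 3.369483709335327)
front z.055-.085 y>.32 [0.41702011 0.32003616 0.05522703] [0.52612998 0.3500168  0.08486964]
```

View pics/c0.png

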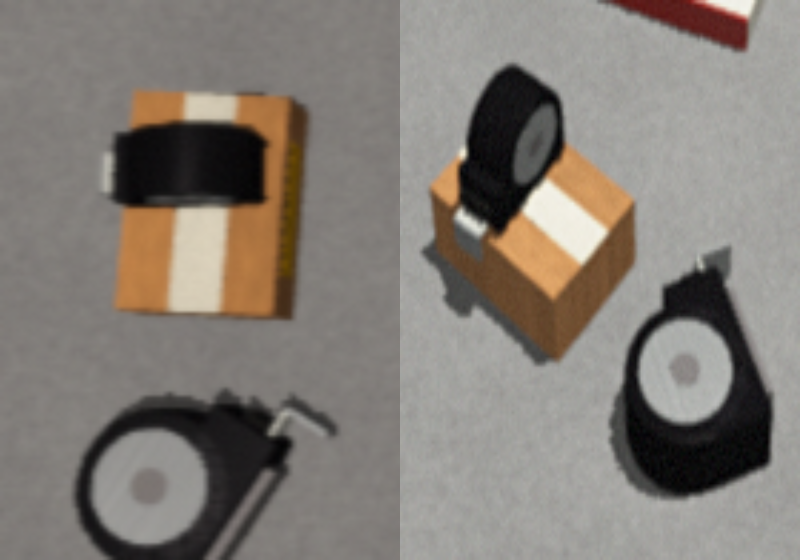

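Candidates for the tape: the small one standing on the carton (top px 138,221; side 208,287) and a larger one lying on the bench (top 130,300; side 270,352). The standing one on the carton is the smaller one and fits the description. Its nose points to world +y.

```bash
cat >> h.py <<'E'
def plan(x,y,z,az,n,fing):
    "rows from the present pose to TCP x,y,z with tool z at azimuth az (deg), tool down"
    s=arm.observe(); R=Ro.from_rotvec(s['ee_rot']); p=np.array(s['position']); a=np.radians(az)
    T=Ro.from_matrix(np.array([[0,-np.sin(a),np.cos(a)],[0,np.cos(a),np.sin(a)],[-1,0,0]]))
    D=(np.array([x,y,z])-p)*1000; w=(R.inv()*T).as_rotvec(); 
    print('p',p.round(4),'dist',np.linalg.norm(D).round(1),'rot',np.degrees(w).round(2),'F',np.round(s['force'],2),'w',round(s['width']*91.8,1),'t',round(s['clock'],2))
    for i in range(n):
        Ri=R*Ro.from_rotvec(w*i/n); print([fing]+(Ri.inv().apply(D/n)).round(1).tolist()+np.degrees(w/n).round(2).tolist(),end=',\n')
def az():
    m=Ro.from_rotvec(arm.observe()['ee_rot']).as_matrix(); return np.degrees(np.arctan2(m[1,2],m[0,2])).round(2),m[:,0].round(4)
E
python3 - <<'E'
from h import *
plan(.4777,.2885,.405,3.5,20,91)
E
```

```text
p [ 0.1923 -0.5947  0.4047] dist 928.2 rot [-75.58   0.     0.  ] F [ 0.    1.07 -0.06] w 92.2 t 1.0
[91, -0.0, 27.2, -37.6, -3.78, 0.0, 0.0],
[91, -0.0, 29.6, -35.8, -3.78, 0.0, 0.0],
[91, -0.0, 31.9, -33.7, -3.78, 0.0, 0.0],
[91, -0.0, 34.0, -31.6, -3.78, 0.0, 0.0],
[91, -0.0, 36.0, -29.2, -3.78, 0.0, 0.0],
[91, -0.0, 37.9, -26.8, -3.78, 0.0, 0.0],
[91, -0.0, 39.6, -24.2, -3.78, 0.0, 0.0],
[91, -0.0, 41.1, -21.6, -3.78, 0.0, 0.0],
[91, -0.0, 42.4, -18.8, -3.78, 0.0, 0.0],
[91, -0.0, 43.6, -16.0, -3.78, 0.0, 0.0],
[91, -0.0, 44.5, -13.1, -3.78, 0.0, 0.0],
[91, -0.0, 45.3, -10.1, -3.78, 0.0, 0.0],
[91, -0.0, 45.9, -7.1, -3.78, 0.0, 0.0],
[91, -0.0, 46.2, -4.1, -3.78, 0.0, 0.0],
[91, -0.0, 46.4, -1.0, -3.78, 0.0, 0.0],
[91, -0.0, 46.4, 2.0, -3.78, 0.0, 0.0],
[91, -0.0, 46.1, 5.1, -3.78, 0.0, 0.0],
[91, -0.0, 45.7, 8.1, -3.78, 0.0, 0.0],
[91, -0.0, 45.1, 11.1, -3.78, 0.0, 0.0],
[91, -0.0, 44.2, 14.1, -3.78, 0.0, 0.0],
```

Call:
arm_command(
  motion=[
    [91, 0, 27, -38, -3.8, 0, 0],
    [91, 0, 30, -36, -3.8, 0, 0],
    [91, 0, 32, -34, -3.8, 0, 0],
    [91, 0, 34, -32, -3.8, 0, 0],
    [91, 0, 36, -29, -3.8, 0, 0],
  ],
)

```text
clock: 1.62
position: [0.2637, -0.3712, 0.4049]
ee_rot: [0.721, 1.447, -0.721]
force: [1.2, 0.5, 0.4]
width: 0.994
```

Call:
arm_command(
  motion=[
    [91, 0, 38, -27, -3.8, 0, 0],
    [91, 0, 40, -24, -3.8, 0, 0],
    [91, 0, 41, -22, -3.8, 0, 0],
    [91, 0, 42, -19, -3.8, 0, 0],
    [91, 0, 44, -16, -3.8, 0, 0],
  ],
)

```text
clock: 2.25
position: [0.3343, -0.1496, 0.4051]
ee_rot: [0.464, 1.519, -0.465]
force: [0.8, -0.5, 0.2]
width: 0.989
```

Call:
arm_command(
  motion=[
    [91, 0, 44, -13, -3.8, 0, 0],
    [91, 0, 45, -10, -3.8, 0, 0],
    [91, 0, 46, -7, -3.8, 0, 0],
    [91, 0, 46, -4, -3.8, 0, 0],
    [91, 0, 46, -1, -3.8, 0, 0],
  ],
)

```text
clock: 2.88
position: [0.4046, 0.0701, 0.405]
ee_rot: [0.205, 1.56, -0.205]
force: [0.2, -0.8, -1.0]
width: 0.991
```

Run:
```python
from h import *
plan(.4777,.2885,.405,3.5,5,91)
```

```text
p [0.4046 0.0701 0.405 ] dist 230.3 rot [-1.849e+01  6.000e-02  1.000e-02] F [ 0.21 -0.8  -1.03] w 90.9 t 2.88
[91, 0.0, 46.0, 2.8, -3.7, 0.01, 0.0],
[91, 0.0, 45.7, 5.8, -3.7, 0.01, 0.0],
[91, 0.0, 45.2, 8.7, -3.7, 0.01, 0.0],
[91, 0.0, 44.6, 11.6, -3.7, 0.01, 0.0],
[91, 0.0, 43.7, 14.5, -3.7, 0.01, 0.0],
```

Call:
arm_command(
  motion=[
    [91, 0, 46, 3, -3.7, 0, 0],
    [91, 0, 46, 6, -3.7, 0, 0],
    [91, 0, 45, 9, -3.7, 0, 0],
    [91, 0, 44, 12, -3.7, 0, 0],
    [91, 0, 42, 14, -3.7, 0, 0],
  ],
)

```text
clock: 3.5
position: [0.4789, 0.286, 0.4047]
ee_rot: [-0.048, 1.57, 0.048]
force: [0.8, -0.4, 0.4]
width: 0.99
```

Call:
arm_command(
  motion=[
    [91, 35, 0, 0, 0, 0, 0],
    [91, 0, 0, 0, 0, 0, 0],
    [91, 0, 0, 0, 0, 0, 0],
  ],
)

```text
clock: 3.88
position: [0.4785, 0.2843, 0.3706]
ee_rot: [-0.046, 1.57, 0.046]
force: [0.1, -0.4, -0.3]
width: 0.99
```

Run:
```python
from h import *
d=snap('top','t1.png'); e=snap('side','s1.png')
for n in('top','side'):
  for t in('tape_grip','tape_back'):
    for r in pinpoint(n,t)[:2]: print(n,t,np.round(r['point'],3),round(r['p'],2))
P=cloud(e);m=(P[...,2]>.085)&(P[...,2]<.137)&(abs(P[...,0]-.477)<.03)&(abs(P[...,1]-.29)<.06)
print(cv2.minAreaRect(P[m][:,:2].astype(np.float32)*1000))
a=cv2.imread('pics/s1.png')[190:350,130:290]; cv2.imwrite('pics/c1.png',cv2.resize(a,(600,600)))
plan(.4777,.2885,.264,3.5,5,91)
```

```text
top tape_back [0.238 0.312 0.029] 0.68
side tape_grip [0.477 0.29  0.104] 0.74
side tape_grip [0.298 0.31  0.029] 0.58
side tape_back [0.241 0.307 0.028] 0.93
side tape_back [0.477 0.248 0.078] 0.81
((475.0091857910156, 297.0394592285156), (44.03510665893555, 82.17323303222656), 5.552311897277832)
p [0.4785 0.2844 0.3705] dist 106.6 rot [-0.12  0.07 -0.01] F [-0.41  0.95  0.23] w 91.4 t 4.17
[91, 21.3, 0.8, -0.1, -0.02, 0.01, -0.0],
[91, 21.3, 0.8, -0.1, -0.02, 0.01, -0.0],
[91, 21.3, 0.8, -0.1, -0.02, 0.01, -0.0],
[91, 21.3, 0.8, -0.1, -0.02, 0.01, -0.0],
[91, 21.3, 0.8, -0.1, -0.02, 0.01, -0.0],
```

View pics/c1.png

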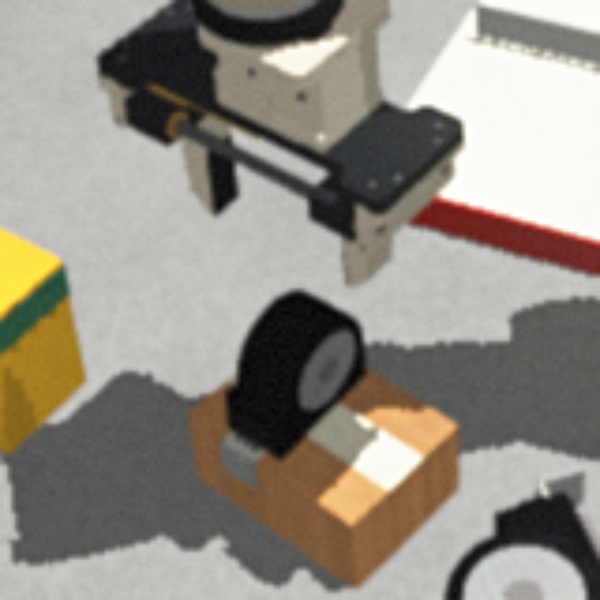

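The jaws (crop 215,200 and 365,270) straddle the standing tape (300,370), so I'll descend.

Call:
arm_command(
  motion=[
    [91, 25, 1, 0, 0, 0, 0],
    [91, 25, 1, 0, 0, 0, 0],
    [91, 25, 1, 0, 0, 0, 0],
    [91, 20, 1, 0, 0, 0, 0],
    [91, 11, 0, 0, 0, 0, 0],
  ],
)

```text
clock: 4.8
position: [0.478, 0.2885, 0.2631]
ee_rot: [-0.047, 1.571, 0.046]
force: [0.3, -0.3, 0.3]
width: 0.991
```

Call:
arm_command(
  motion=[
    [38, 0, 0, 0, 0, 0, 0],
    [38, 0, 0, 0, 0, 0, 0],
    [38, 0, 0, 0, 0, 0, 0],
    [38, 0, 0, 0, 0, 0, 0],
  ],
  newtons=15,
)

```text
clock: 5.3
position: [0.4782, 0.2887, 0.2642]
ee_rot: [-0.046, 1.57, 0.047]
force: [-0.3, -0.3, -0.5]
width: 0.604
```

Call:
arm_command(
  motion=[
    [30, 0, 0, 0, 0, 0, 0],
    [20, 0, 0, 0, 0, 0, 0],
    [20, 0, 0, 0, 0, 0, 0],
  ],
  newtons=60,
)

```text
clock: 5.68
position: [0.4781, 0.2887, 0.2638]
ee_rot: [-0.047, 1.57, 0.047]
force: [-0.2, -1.1, 2.5]
width: 0.431
```

Run:
```python
from h import *
print(az()); plan(.4777,.2885,.300,3.5,3,20)
```

```text
(np.float64(3.42), array([ 1.e-04, -0.e+00, -1.e+00]))
p [0.4781 0.2887 0.2638] dist 36.2 rot [-0.08  0.01  0.  ] F [-0.18 -1.08  2.54] w 39.6 t 5.67
[20, -12.1, -0.1, -0.1, -0.03, 0.0, 0.0],
[20, -12.1, -0.1, -0.1, -0.03, 0.0, 0.0],
[20, -12.1, -0.0, -0.1, -0.03, 0.0, 0.0],
```

Call:
arm_command(
  motion=[
    [20, -10, 0, 0, 0, 0, 0],
    [20, -20, 0, 0, 0, 0, 0],
    [20, -20, 0, 0, 0, 0, 0],
    [20, 0, 0, 0, 0, 0, 0],
  ],
)

```text
clock: 6.18
position: [0.4783, 0.289, 0.3151]
ee_rot: [-0.046, 1.568, 0.048]
force: [-0.1, 0.8, -3.2]
width: 0.434
```

Run:
```python
from h import *
plan(.5324,.031,.280,16.7,9,20)
```

```text
p [0.4783 0.289  0.3151] dist 265.9 rot [-13.29   0.13  -0.05] F [-0.06  0.8  -3.23] w 39.9 t 6.17
[20, 3.9, -29.0, 4.3, -1.48, 0.01, -0.01],
[20, 3.9, -29.1, 3.5, -1.48, 0.01, -0.01],
[20, 3.9, -29.2, 2.8, -1.48, 0.01, -0.01],
[20, 3.9, -29.2, 2.0, -1.48, 0.01, -0.01],
[20, 3.9, -29.3, 1.3, -1.48, 0.01, -0.01],
[20, 3.9, -29.3, 0.5, -1.48, 0.01, -0.01],
[20, 3.9, -29.3, -0.2, -1.48, 0.01, -0.01],
[20, 3.9, -29.3, -1.0, -1.48, 0.01, -0.01],
[20, 3.9, -29.2, -1.7, -1.48, 0.01, -0.01],
```

Call:
arm_command(
  motion=[
    [20, 4, -29, 4, -1.48, 0, 0],
    [20, 4, -29, 4, -1.48, 0, 0],
    [20, 4, -29, 3, -1.48, 0, 0],
    [20, 4, -29, 2, -1.48, 0, 0],
    [20, 4, -29, 1, -1.48, 0, 0],
  ],
)

```text
clock: 6.8
position: [0.5079, 0.1448, 0.2927]
ee_rot: [-0.149, 1.567, 0.149]
force: [0.5, 0.0, -3.3]
width: 0.433
```

Call:
arm_command(
  motion=[
    [20, 4, -29, 0, -1.48, 0, 0],
    [20, 4, -29, 0, -1.48, 0, 0],
    [20, 4, -29, -1, -1.48, 0, 0],
    [20, 3, -25, -2, -1.48, 0, 0],
    [20, 0, 0, 0, 0, 0, 0],
  ],
)

```text
clock: 7.42
position: [0.5302, 0.0334, 0.2773]
ee_rot: [-0.227, 1.561, 0.226]
force: [-0.0, -0.3, -3.3]
width: 0.432
```

Run:
```python
from h import *
d=snap('top','t2.png'); e=snap('side','s2.png')
u=np.array([-.2874,.9578]); E0=np.array([.520,.0722])
for n in('top','side'):
  for t in('tape_grip','tape_hook','tape_back','shelf_edge','stop_face'):
    for r in pinpoint(n,t)[:2]:
      p=np.array(r['point']); print(n,t,p.round(3),round(r['p'],2),'out',((p[:2]-E0)@u).round(4),'lat',((p[:2]-E0)@[u[1],-u[0]]).round(4))
a=cv2.imread('pics/s2.png')[150:310,180:340]; b=cv2.imread('pics/t2.png')[120:280,180:340];cv2.imwrite('pics/c2.png',np.hstack([cv2.resize(a,(400,400)),cv2.resize(b,(400,400))]))
print(az()); plan(.5324,.031,.235,16.7,4,20)
```

```text
top tape_grip [0.302 0.308 0.025] 0.74 out 0.2882 lat -0.1408
top tape_hook [0.329 0.224 0.026] 0.6 out 0.1998 lat -0.1392
top tape_hook [0.516 0.088 0.075] 0.41 out 0.0163 lat 0.0005
side tape_grip [0.296 0.314 0.026] 0.91 out 0.296 lat -0.1452
side tape_grip [0.531 0.037 0.121] 0.66 out -0.0369 lat 0.0004
side tape_hook [0.331 0.223 0.029] 0.6 out 0.1986 lat -0.138
side tape_hook [0.511 0.086 0.069] 0.52 out 0.0157 lat -0.0043
side tape_back [0.238 0.308 0.03 ] 0.76 out 0.307 lat -0.2018
side tape_back [ 0.539 -0.004  0.093] 0.63 out -0.0787 lat -0.0038
side shelf_edge [0.52  0.076 0.028] 0.56 out 0.004 lat 0.0008
side stop_face [ 0.579 -0.088  0.05 ] 0.64 out -0.1704 lat 0.0106
(np.float64(16.76), array([ 1.e-04, -1.e-04, -1.e+00]))
p [0.5303 0.0364 0.2788] dist 44.2 rot [0.06 0.   0.  ] F [ 0.33 -0.25 -3.66] w 39.7 t 8.03
[20, 10.9, -1.4, 0.1, 0.01, 0.0, 0.0],
[20, 10.9, -1.4, 0.1, 0.01, 0.0, 0.0],
[20, 10.9, -1.4, 0.1, 0.01, 0.0, 0.0],
[20, 10.9, -1.4, 0.1, 0.01, 0.0, 0.0],
```

View pics/c2.png

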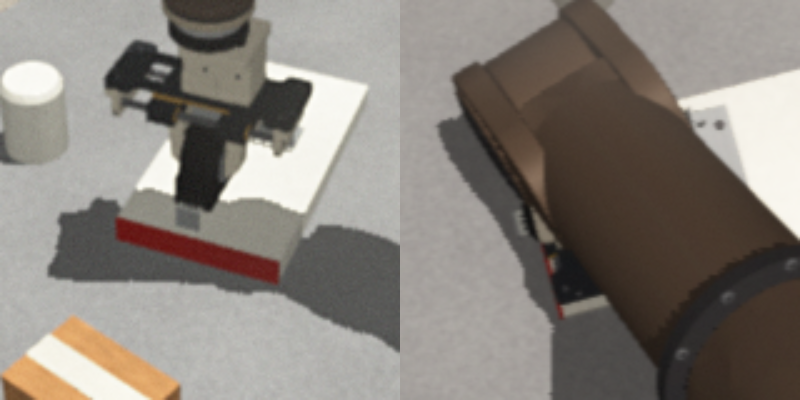

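Call:
arm_command(
  motion=[
    [20, 15, 0, 0, 0, 0, 0],
    [20, 15, 0, 0, 0, 0, 0],
    [20, 10, 0, 0, 0, 0, 0],
    [20, 4, 0, 0, 0, 0, 0],
    [20, 0, 0, 0, 0, 0, 0],
  ],
)

```text
clock: 8.65
position: [0.5303, 0.0362, 0.2345]
ee_rot: [-0.229, 1.559, 0.23]
force: [-0.5, 0.2, -3.5]
width: 0.434
```

Run:
```python
from h import *
print(az()); plan(.5324,.031,.235,16.7,1,20)
s=arm.observe(); u=np.array([-.2874,.9578]); print('out',(s['position'][:2]-[.520,.0722])@u)
```

```text
(np.float64(16.75), array([-3.e-04,  1.e-04, -1.e+00]))
p [0.5303 0.0362 0.2345] dist 5.7 rot [ 0.05 -0.02 -0.01] F [-0.53  0.17 -3.45] w 39.9 t 8.65
[20, -0.5, -5.6, 0.5, 0.05, -0.02, -0.01],
out -0.037413086607418815
```

Call:
arm_command(
  motion=[
    [20, 0, -5, 0, 0, 0, 0],
    [20, 0, -5, 0, 0, 0, 0],
    [20, 0, -5, 0, 0, 0, 0],
    [20, 0, -5, 0, 0, 0, 0],
    [20, 0, -4, 0, 0, 0, 0],
  ],
)

```text
clock: 9.28
position: [0.5372, 0.0134, 0.2347]
ee_rot: [-0.229, 1.559, 0.23]
force: [-0.9, 3.3, -3.8]
width: 0.434
```

Call:
arm_command(
  motion=[
    [20, 0, 0, 0, 0, 0, 0],
    [20, 0, 0, 0, 0, 0, 0],
  ],
)

```text
clock: 9.52
position: [0.5372, 0.0135, 0.2348]
ee_rot: [-0.229, 1.558, 0.23]
force: [-0.6, 4.3, -3.8]
width: 0.432
```

Run:
```python
from h import *
e=snap('side','s3.png')
u=np.array([-.2874,.9578]); E0=np.array([.520,.0722])
for t in('tape_hook','tape_back','tape_grip','stop_face'):
    for r in pinpoint('side',t)[:3]:
      p=np.array(r['point']); print(t,p.round(3),round(r['p'],2),'out',((p[:2]-E0)@u).round(4),'lat',((p[:2]-E0)@[u[1],-u[0]]).round(4))
cv2.imwrite('pics/c3.png',cv2.resize(cv2.imread('pics/s3.png')[170:270,210:310],(600,600)))
s=arm.observe();print('out',(s['position'][:2]-E0)@u,'Fout',s['force'][:2]@u,s['force'],s['position'])
```

```text
tape_hook [0.518 0.069 0.028] 0.59 out -0.0025 lat -0.0031
tape_back [0.238 0.302 0.027] 0.84 out 0.3014 lat -0.2041
tape_back [ 0.545 -0.026  0.049] 0.6 out -0.1013 lat -0.0041
tape_grip [0.538 0.015 0.078] 0.67 out -0.06 lat 0.0004
tape_grip [0.298 0.315 0.025] 0.59 out 0.2962 lat -0.1434
tape_grip [ 0.466 -0.404  0.006] 0.23 out -0.4403 lat -0.1882
out -0.06132570897913227 Fout 3.469127001068467 [-0.61238866  3.43821936 -3.73249439] [0.53720797 0.01333579 0.23474935]
```

View pics/c3.png

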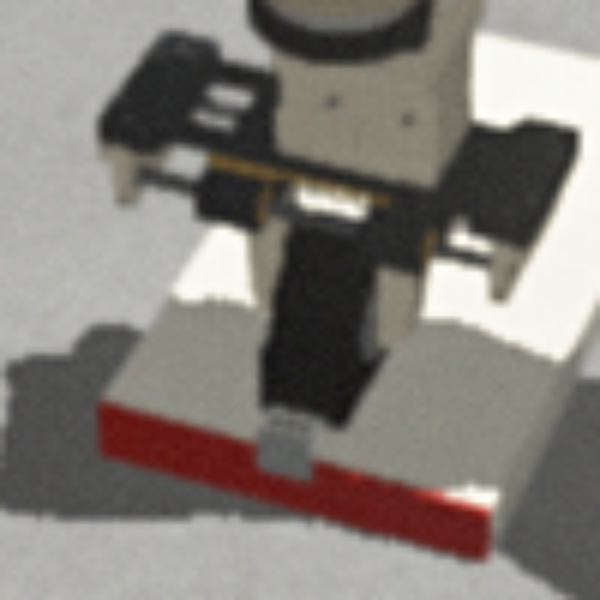

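The hook is over the red lip (crop 287,450) and the force outwards is 3.5 N, which is the spring. I'll draw the case back.

Call:
arm_command(
  motion=[
    [20, 0, -8, 0, 0, 0, 0],
    [20, 0, -14, 0, 0, 0, 0],
    [20, 0, -16, 0, 0, 0, 0],
    [20, 0, -14, 0, 0, 0, 0],
    [20, 0, -10, 0, 0, 0, 0],
  ],
)

```text
clock: 10.4
position: [0.5553, -0.0476, 0.2347]
ee_rot: [-0.228, 1.559, 0.228]
force: [0.1, 4.3, -2.8]
width: 0.434
```

Call:
arm_command(
  motion=[
    [20, 0, -3, 0, 0, 0, 0],
    [20, 0, 0, 0, 0, 0, 0],
    [20, 0, 0, 0, 0, 0, 0],
  ],
)

```text
clock: 10.78
position: [0.5558, -0.0486, 0.2347]
ee_rot: [-0.23, 1.559, 0.23]
force: [-0.7, 3.3, -3.9]
width: 0.432
```

```bash
cat >> h.py <<'E'
def st():
    u=np.array([-.2874,.9578]); E0=np.array([.520,.0722]); s=arm.observe(); f=s['force']
    print('out mm',((s['position'][:2]-E0)@u*1000).round(2),'lat',((s['position'][:2]-E0)@[u[1],-u[0]]*1000).round(2),'z',(s['position'][2]*1000).round(2),'Fout',(f[:2]@u).round(2),'Fz',f[2].round(2),'T',np.round(s['ft_torque'],2),az(),'t',s['clock'],s['width']*91.8)
E
python3 - <<'E'
from h import *
d=snap('side','s4.png');st()
E0=np.array([.520,.0722]);u=np.array([-.2874,.9578])
for t in('tape_hook','tape_back','stop_face'):
    for r in pinpoint('side',t)[:3]:
      p=np.array(r['point']); print(t,p.round(3),round(r['p'],2),'out',((p[:2]-E0)@u).round(4))
st()
E
```

```text
out mm -125.93 lat -0.41 z 234.7 Fout 3.67 Fz -3.58 T [ 0.81 -0.03 -0.1 ] (np.float64(16.79), array([-1.e-04,  2.e-04, -1.e+00])) t 10.825 39.653056520685375
tape_hook [0.519 0.07  0.028] 0.65 out -0.0016
tape_hook [0.327 0.223 0.028] 0.43 out 0.1999
tape_back [ 0.564 -0.087  0.049] 0.82 out -0.1648
tape_back [0.241 0.306 0.027] 0.81 out 0.304
out mm -126.13 lat -0.4 z 234.72 Fout 4.05 Fz -2.24 T [ 0.87  0.01 -0.09] (np.float64(16.77), array([-1.e-04,  0.e+00, -1.e+00])) t 10.975 39.933338803422096
```

Call:
arm_command(
  motion=[
    [20, 0, -3, 0, 0, 0, 0],
    [20, 0, -2, 0, 0, 0, 0],
    [20, 0, 0, 0, 0, 0, 0],
  ],
)

```text
clock: 11.35
position: [0.5574, -0.0542, 0.2347]
ee_rot: [-0.229, 1.559, 0.229]
force: [-1.7, 2.7, -3.2]
width: 0.434
```

Call:
arm_command(
  motion=[
    [20, 0, -1, 0, 0, 0, 0],
    [20, 0, -0.5, 0, 0, 0, 0],
    [20, 0, 0, 0, 0, 0, 0],
  ],
)

```text
clock: 11.72
position: [0.5578, -0.0554, 0.2347]
ee_rot: [-0.229, 1.559, 0.229]
force: [-1.4, 3.5, -2.9]
width: 0.435
```

Call:
arm_command(
  motion=[
    [20, 0, -1, 0, 0, 0, 0],
    [20, 0, 0, 0, 0, 0, 0],
  ],
)

```text
clock: 11.98
position: [0.5581, -0.0564, 0.2347]
ee_rot: [-0.229, 1.559, 0.229]
force: [-0.3, 4.6, -3.1]
width: 0.435
```

```bash
python3 -c "
from h import *
st()"
```

```text
out mm -134.08 lat -0.45 z 234.71 Fout 4.53 Fz -3.09 T [ 0.87  0.12 -0.05] (np.float64(16.73), array([-0.e+00, -1.e-04, -1.e+00])) t 11.975 39.92578252872529
```

Call:
arm_command(
  motion=[
    [20, 0, -0.7, 0, 0, 0, 0],
    [20, 0, 0, 0, 0, 0, 0],
    [20, 0, 0, 0, 0, 0, 0],
  ],
)

```text
clock: 12.35
position: [0.5583, -0.057, 0.2347]
ee_rot: [-0.229, 1.559, 0.229]
force: [-1.2, 3.5, -3.9]
width: 0.433
```

```bash
python3 -c "
from h import *
st()
for i in range(4): get_image('side'); st()"
```

```text
out mm -134.72 lat -0.46 z 234.71 Fout 3.71 Fz -3.86 T [ 0.8   0.06 -0.05] (np.float64(16.74), array([-0., -0., -1.])) t 12.35 39.71768753829928
out mm -134.71 lat -0.47 z 234.71 Fout 3.55 Fz -3.29 T [0.84 0.1  0.01] (np.float64(16.74), array([-1.e-04, -0.e+00, -1.e+00])) t 12.4 39.58633068334758
out mm -134.71 lat -0.45 z 234.7 Fout 4.27 Fz -3.05 T [0.8  0.13 0.02] (np.float64(16.73), array([-0., -0., -1.])) t 12.45 39.74950300777997
out mm -134.71 lat -0.46 z 234.7 Fout 3.92 Fz -3.65 T [ 0.8   0.07 -0.02] (np.float64(16.74), array([-0., -0., -1.])) t 12.5 40.091341809387295
out mm -134.69 lat -0.46 z 234.72 Fout 3.85 Fz -3.5 T [ 0.85  0.11 -0.01] (np.float64(16.74), array([-0.e+00, -1.e-04, -1.e+00])) t 12.55 39.588941211999625
```

Call:
arm_command(
  motion=[
    [20, 0, -1, 0, 0, 0, 0],
    [20, 0, 0, 0, 0, 0, 0],
  ],
)

```text
clock: 12.8
position: [0.5586, -0.058, 0.2347]
ee_rot: [-0.229, 1.559, 0.229]
force: [-0.8, 3.2, -3.6]
width: 0.432
```

```bash
cat >> h.py <<'E'
def avg(n=6):
    u=np.array([-.2874,.9578]);F=[]
    for i in range(n):
        s=arm.observe();F.append([s['force'][:2]@u,s['force'][2],s['ft_torque'][0],s['ft_torque'][1]]);get_image('side')
    print('avg Fout,Fz,Tx,Ty',np.mean(F,0).round(2)); st()
E
python3 -c "
from h import *
avg()"
```

```text
avg Fout,Fz,Tx,Ty [ 3.5  -3.7   0.83  0.1 ]
out mm -135.68 lat -0.44 z 234.74 Fout 4.89 Fz -3.18 T [ 0.79  0.09 -0.  ] (np.float64(16.74), array([ 0., -0., -1.])) t 13.1 39.810803825975924
```

Call:
arm_command(
  motion=[
    [20, 0, -1, 0, 0, 0, 0],
    [20, 0, 0, 0, 0, 0, 0],
  ],
)

```text
clock: 13.35
position: [0.5588, -0.0586, 0.2347]
ee_rot: [-0.229, 1.559, 0.23]
force: [-0.9, 5.7, -3.4]
width: 0.435
```

```bash
python3 -c "
from h import *
avg(3)"
```

```text
avg Fout,Fz,Tx,Ty [ 5.29 -3.03  1.02  0.17]
out mm -136.35 lat -0.44 z 234.72 Fout 5.57 Fz -3.92 T [ 1.07  0.18 -0.01] (np.float64(16.76), array([-2.e-04,  4.e-04, -1.e+00])) t 13.5 39.46330301878441
```

Call:
arm_command(
  motion=[
    [20, 0, -1, 0, 0, 0, 0],
    [20, 0, 0, 0, 0, 0, 0],
  ],
)

```text
clock: 13.75
position: [0.559, -0.0591, 0.2347]
ee_rot: [-0.229, 1.559, 0.231]
force: [-2.3, 7.3, -3.7]
width: 0.435
```

```bash
python3 -c "
from h import *
avg(3)"
```

```text
avg Fout,Fz,Tx,Ty [ 7.33 -3.21  1.3   0.32]
out mm -136.91 lat -0.44 z 234.72 Fout 6.86 Fz -3.01 T [ 1.3   0.32 -0.15] (np.float64(16.78), array([-4.e-04,  1.e-03, -1.e+00])) t 13.9 39.47192475618761
```

Call:
arm_command(
  motion=[
    [20, 0, 1, 0, 0, 0, 0],
    [20, 1, 0, 0, 0, 0, 0],
    [20, 0, 0, 0, 0, 0, 0],
  ],
)

```text
clock: 14.28
position: [0.5589, -0.0585, 0.2338]
ee_rot: [-0.229, 1.558, 0.23]
force: [-1.8, 4.4, -1.8]
width: 0.432
```

```bash
python3 -c "
from h import *
avg(3)"
```

```text
avg Fout,Fz,Tx,Ty [ 5.13 -1.58  1.38  0.33]
out mm -136.42 lat -0.31 z 233.81 Fout 5.08 Fz -1.82 T [ 1.39  0.32 -0.07] (np.float64(16.75), array([ 2.e-04,  5.e-04, -1.e+00])) t 14.425 39.82414062282491
```

Call:
arm_command(
  motion=[
    [20, 1, 0, 0, 0, 0, 0],
    [20, 1, 0, 0, 0, 0, 0],
    [20, 0, 0, 0, 0, 0, 0],
  ],
)

```text
clock: 14.8
position: [0.5589, -0.0584, 0.2328]
ee_rot: [-0.23, 1.558, 0.229]
force: [-5.9, 4.8, 11.1]
width: 0.432
```

```bash
python3 -c "
from h import *
avg(3)"
```

```text
avg Fout,Fz,Tx,Ty [ 6.22 10.96  1.26  1.32]
out mm -136.27 lat -0.3 z 232.82 Fout 4.78 Fz 10.4 T [ 1.24  1.35 -0.04] (np.float64(16.75), array([ 5.e-04, -2.e-04, -1.e+00])) t 14.95 39.707251152732574
```

Call:
arm_command(
  motion=[
    [20, 1, 0, 0, 0, 0, 0],
    [20, 1, 0, 0, 0, 0, 0],
    [20, 1, 0, 0, 0, 0, 0],
    [20, 0, 0, 0, 0, 0, 0],
  ],
)

```text
clock: 15.45
position: [0.5589, -0.0584, 0.2302]
ee_rot: [-0.23, 1.558, 0.229]
force: [-7.2, 3.9, 16.0]
width: 0.435
```

```bash
python3 -c "
from h import *
avg(3)"
```

```text
avg Fout,Fz,Tx,Ty [ 5.98 15.49  1.34  1.72]
out mm -136.24 lat -0.29 z 230.16 Fout 6.66 Fz 15.48 T [ 1.33  1.73 -0.01] (np.float64(16.75), array([ 6.e-04, -4.e-04, -1.e+00])) t 15.6 39.43456923225286
```

Call:
arm_command(
  motion=[
    [20, 1, 0, 0, 0, 0, 0],
    [20, 1, 0, 0, 0, 0, 0],
    [20, 1, 0, 0, 0, 0, 0],
    [20, 0, 0, 0, 0, 0, 0],
  ],
)

```text
clock: 16.1
position: [0.5588, -0.0582, 0.2288]
ee_rot: [-0.231, 1.558, 0.228]
force: [-14.6, 2.7, 35.7]
width: 0.43
```

```bash
python3 -c "
from h import *
avg(3)"
```

```text
avg Fout,Fz,Tx,Ty [ 7.07 36.1   1.18  3.36]
out mm -136.03 lat -0.29 z 228.8 Fout 7.0 Fz 36.02 T [ 1.2   3.3  -0.02] (np.float64(16.75), array([ 0.0012, -0.0016, -1.    ])) t 16.25 39.580177452708554
```

Call:
arm_command(
  motion=[
    [20, -1, 0, 0, 0, 0, 0],
    [20, -0.5, 0, 0, 0, 0, 0],
    [20, 0, 0, 0, 0, 0, 0],
  ],
)

```text
clock: 16.62
position: [0.5589, -0.0584, 0.2289]
ee_rot: [-0.23, 1.558, 0.229]
force: [-8.3, 3.9, 17.3]
width: 0.435
```

```bash
python3 -c "
from h import *
avg(3); snap('side','s5.png')
cv2.imwrite('pics/c5.png',cv2.resize(cv2.imread('pics/s5.png')[160:270,210:330],(654,600)))
E0=np.array([.520,.0722]);u=np.array([-.2874,.9578])
for t in('tape_hook','tape_back'):
    for r in pinpoint('side',t)[:3]:
      p=np.array(r['point']); print(t,p.round(3),round(r['p'],2),'out',((p[:2]-E0)@u).round(4))
"
```

```text
avg Fout,Fz,Tx,Ty [ 5.9  17.64  1.3   1.82]
out mm -136.17 lat -0.27 z 228.82 Fout 4.87 Fz 17.49 T [ 1.25  1.82 -0.06] (np.float64(16.75), array([ 7.e-04, -5.e-04, -1.e+00])) t 16.775 39.83927885889286
tape_hook [0.518 0.07  0.024] 0.82 out -0.0012
tape_hook [0.327 0.218 0.029] 0.63 out 0.1946
tape_hook [ 0.777  0.032 -0.001] 0.31 out -0.1122
tape_back [0.24  0.306 0.03 ] 0.82 out 0.3045
tape_back [ 0.57  -0.093  0.041] 0.71 out -0.1729
tape_back [ 0.779  0.037 -0.003] 0.62 out -0.108
```

View pics/c5.png

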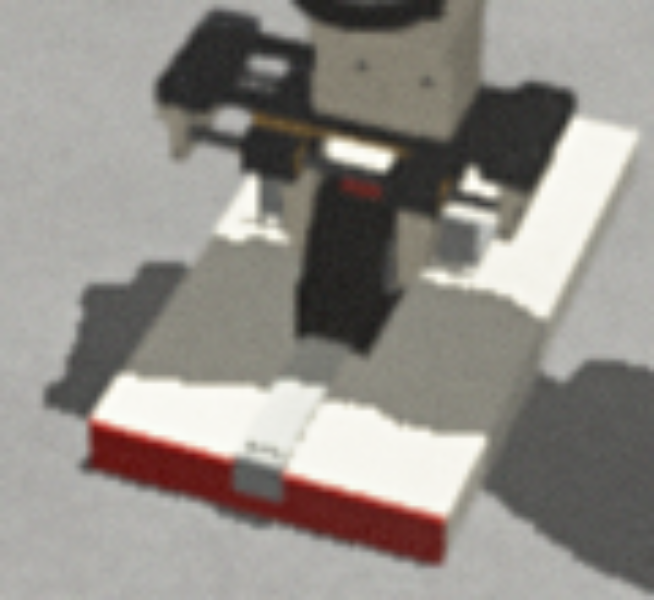

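The red block is up (crop 360,187), the hook is over the lip (260,475) and the blade lies straight. I'll take the press off, then release.

Call:
arm_command(
  motion=[
    [20, -1, 0, 0, 0, 0, 0],
    [20, 0, 0, 0, 0, 0, 0],
    [20, 0, 0, 0, 0, 0, 0],
  ],
  newtons=15,
)

```text
clock: 17.3
position: [0.5589, -0.0584, 0.2289]
ee_rot: [-0.23, 1.558, 0.23]
force: [-3.6, 5.2, 3.4]
width: 0.436
```

```bash
python3 -c "
from h import *
avg(3)"
```

```text
avg Fout,Fz,Tx,Ty [6.34 4.69 1.13 0.71]
out mm -136.28 lat -0.27 z 228.85 Fout 6.23 Fz 5.1 T [ 1.11  0.7  -0.02] (np.float64(16.76), array([ 4.e-04,  1.e-04, -1.e+00])) t 17.45 39.903260993930765
```

Call:
arm_command(
  motion=[
    [48, 0, 0, 0, 0, 0, 0],
    [60, 0, 0, 0, 0, 0, 0],
    [75, 0, 0, 0, 0, 0, 0],
    [75, 0, 0, 0, 0, 0, 0],
    [75, 0, 0, 0, 0, 0, 0],
  ],
)

```text
clock: 18.08
position: [0.5589, -0.0589, 0.2282]
ee_rot: [-0.229, 1.559, 0.229]
force: [-1.0, 1.0, 0.1]
width: 0.813
```

```bash
python3 -c "
from h import *
avg(3)"
```

```text
avg Fout,Fz,Tx,Ty [ 0.64  0.26 -0.02 -0.09]
out mm -136.71 lat -0.44 z 228.22 Fout 0.11 Fz -0.04 T [-0.01 -0.15 -0.01] (np.float64(16.74), array([ 0.e+00, -1.e-04, -1.e+00])) t 18.225 75.05777473728642
```

Call:
arm_command(
  motion=[
    [75, -15, 0, 0, 0, 0, 0],
    [75, -30, 0, 0, 0, 0, 0],
    [75, -40, 0, 0, 0, 0, 0],
    [75, -50, 0, 0, 0, 0, 0],
    [75, -40, 0, 0, 0, 0, 0],
  ],
)

```text
clock: 18.85
position: [0.5587, -0.0584, 0.4064]
ee_rot: [-0.23, 1.557, 0.23]
force: [1.0, -0.1, -0.2]
width: 0.813
```

Call:
arm_command(
  motion=[
    [75, 0, -30, 30, 0, 0, 0],
    [75, 0, -40, 40, 0, 0, 0],
    [75, 0, -40, 40, 0, 0, 0],
    [75, 0, 0, 0, 0, 0, 0],
  ],
)

```text
clock: 19.35
position: [0.6979, -0.1354, 0.4024]
ee_rot: [-0.226, 1.559, 0.227]
force: [0.0, 0.5, -0.7]
width: 0.822
```

Run:
```python
from h import *
st()
E0=np.array([.520,.0722]);u=np.array([-.2874,.9578])
snap('top','t6.png');e=snap('side','s6.png')
for n in('top','side'):
  for t in('tape_hook','tape_back','tape_grip','stop_face','shelf_edge','oil_filter','small_carton','element'):
    for r in pinpoint(n,t)[:3]:
      p=np.array(r['point']); print(n,t,p.round(3),round(r['p'],2),'out',((p[:2]-E0)@u).round(4),'lat',((p[:2]-E0)@[u[1],-u[0]]).round(4))
P=cloud(e);m=(P[...,2]>.05)&(P[...,2]<.11)&(abs(P[...,0]-.555)<.06)&(abs(P[...,1]+.055)<.06)
a=cv2.imread('pics/s6.png')[160:270,210:330]; b=cv2.imread('pics/t6.png')[130:270,210:350]
cv2.imwrite('pics/c6.png',np.hstack([cv2.resize(a,(400,400)),cv2.resize(b,(400,400))]))
```

```text
out mm -249.99 lat 110.76 z 402.44 Fout 0.51 Fz -0.68 T [ 0.04 -0.13 -0.03] (np.float64(16.52), array([ 1.e-04,  5.e-04, -1.e+00])) t 19.35 75.42473809290651
top tape_hook [0.519 0.074 0.022] 0.88 out 0.0019 lat -0.0003
top tape_hook [0.33  0.224 0.025] 0.41 out 0.2004 lat -0.1382
top tape_back [0.241 0.31  0.03 ] 0.64 out 0.3077 lat -0.199
top tape_grip [0.303 0.309 0.025] 0.83 out 0.2896 lat -0.1399
top tape_grip [ 0.558 -0.06   0.072] 0.74 out -0.1372 lat -0.0012
top stop_face [ 0.577 -0.084  0.039] 0.63 out -0.1663 lat 0.0092
top stop_face [0.521 0.073 0.024] 0.53 out 0.0007 lat 0.0011
top shelf_edge [0.522 0.068 0.031] 0.95 out -0.0047 lat 0.0012
top oil_filter [0.78  0.042 0.   ] 0.56 out -0.104 lat 0.2397
top small_carton [ 0.667  0.363 -0.   ] 0.73 out 0.2358 lat 0.2244
side tape_hook [0.332 0.221 0.027] 0.54 out 0.1966 lat -0.1374
side tape_back [0.241 0.308 0.027] 0.92 out 0.3059 lat -0.1996
side tape_back [ 0.569 -0.098  0.04 ] 0.77 out -0.1766 lat -0.0018
side tape_grip [ 0.56  -0.057  0.075] 0.85 out -0.1354 lat 0.0016
side tape_grip [0.3   0.31  0.029] 0.75 out 0.2914 lat -0.1421
side stop_face [ 0.581 -0.091  0.051] 0.73 out -0.1739 lat 0.0114
side shelf_edge [0.518 0.072 0.03 ] 0.93 out 0.0002 lat -0.0017
side shelf_edge [ 0.561 -0.056  0.073] 0.54 out -0.1349 lat 0.0027
side oil_filter [ 0.778  0.037 -0.   ] 0.84 out -0.108 lat 0.2371
side oil_filter [ 0.668  0.364 -0.002] 0.51 out 0.2368 lat 0.2258
side small_carton [ 0.667  0.366 -0.005] 0.84 out 0.2392 lat 0.2248
side element [ 0.469 -0.406  0.002] 0.72 out -0.4436 lat -0.1863
```

View pics/c6.png

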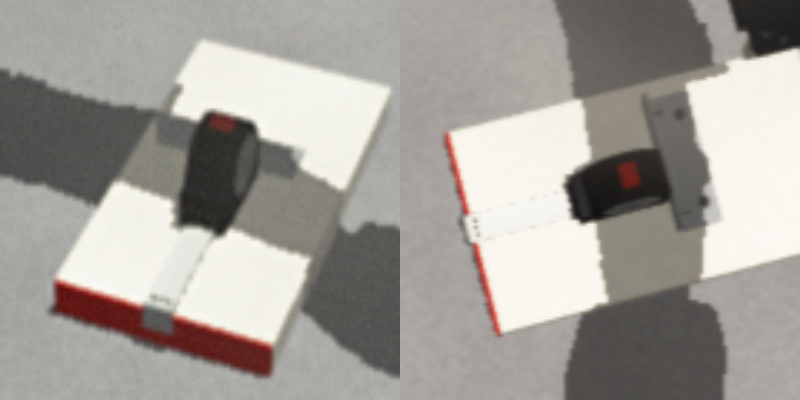

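The case stands alone with its red block up. The hook is on the lip (left crop 158,318; right 470,228), the back meets the stop (right 668,180), and the tape is square to the lip.

```bash
python3 -c "
from h import *
print(arm.sign_off())"
```

```text
the job is handed in; nothing more can be done
None
```

I handed the job in at about 19.4 s. The smaller tape measure is locked on the panel, with its hook over the lip and its back against the stop.

- **Hook:** I hooked it over the lip near the middle; at contact I felt about 3.5 N, which is the blade's spring.
- **Draw to the stop:** I drew the case back about 75 mm more, square to the lip to within about 0.1°, until it met the stop. The force showed about 4 N on the stop at most, or 1 mm. I eased off before pressing.
- **Lock:** I pressed straight down to about 40 N. The case sank the expected 5 mm and went no lower, so the foot is fully in.
- **Last pictures:** After release and retreat, the blade was still out, the red block was up, the hook was over the lip and the back was against the stop. The filter, carton and cartridge element were where they started, to within the networks' error.

**Least certain:** the snugness at the hook. Up to about 0.5 mm of slack is possible, because the stop still held about 2 to 3 N just before release. The cameras can't resolve that: the networks put the hook and stop 2 to 6 mm apart from one view to the other. The point detector also kept marking the larger tape on the bench, and I ignored those marks.

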